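# Turn the bar carousel until the sugar box faces front

### The arm

A 6-joint arm with a two-finger parallel gripper is mounted at the origin on a cart in front of the work surface, level with it; the furniture and walls round the work are solid. World frame = base frame: x ahead of the robot, y to its left, z up, the work surface at z = 0. Lengths are in m, angles in rad, forces in N, time in s.
With the tool pointing down it reaches from about 0.25 to 0.775 m from the base axis. Payload 4 kg.
Tool frame: the origin (TCP) lies at the centre of the arm's flange, where the gripper is bolted on; the fingertips stand ahead of it and the grasp point (between the pads) lies 180 mm ahead of it (robot.tcp_to_tips is the z of the fingertips in the tool frame, in m); z points along the fingers, y is the direction in which the jaws open and shut (so a half turn about z gives the same grasp; the last joint's range is limited). The gripper opens to 94 mm and grips with 3 to 60 N. Pads are 16 mm wide; open, the fingers measure 119 mm over their backs; the gripper's body (75 mm by 177 mm) begins 78 mm behind the grasp point.
Start: joints at [-1.403, 0.087, 1.371, -0, 1.684, -0.103], TCP at [0.147, -0.53, 0.405] pointing down, gripper open.
Joint ranges: [-3.1, 3.1], [-0.76, 2.03], [0.27, 2.55], [-1.08, 4.22], [0.17, 2.65], [-2.57, 2.57]. Speed limits (rad/s): [2.79, 2.79, 3.14, 3.14, 3.14, 3.14].

### API

Orientations are given as [roll, pitch, yaw] about the fixed x, y, z axes, in that order (R = Rz(yaw) Ry(pitch) Rx(roll)).
In Python, from bench import robot gives the robot as it stands.
- The arm moves only by the tool move_arm, never from a script. Its argument "increments" is a list that holds one entry, the list of rows, each a list of 7 numbers: the opening, from 0 (shut) to 1 (fully open), then the shift along the tool's x, y, z as a fraction of full scale, then the turn, a rotation vector about the tool's x, y, z as a fraction of full scale. In form: [[[jaw, dx, dy, dz, rx, ry, rz], ...]]. A call has 1 to 8 rows; each row is the pose to reach, as a shift and turn from the pose commanded when the call began, along the tool's axes at that moment; what a row does not reach only later rows make up. Full scale, the value 1, is 0.1 m for a shift and pi/2 rad for a turn. A row lasts 1/12 s, in which the tool goes at most 41.7 mm and 7.16 degrees, less where a joint would pass 70% of its speed; a pose out of reach is approached as far as the arm can. A call with a number of a shift or a turn outside -1 to 1 is refused whole. A call with a gripper value outside its range is refused whole. The fingers move at their own pace and stop on an object; the grip force is fixed at half the most. Time passes only in rows, so rows that repeat a pose let the fingers close. It gives the time, the measured TCP pose, the force and the opening at its end, in the units of the state.
- robot.get_obs(): the state, without advancing time (a new reading comes with each control period).
- robot.snapshot(name): name is "scene" or "top" or "wrist"; returns (picture, depth): 400x640x3 uint8, red, green, blue; 400x640 float32, m along the optical axis (not along the pixel's ray), 0 where there is no reading.
- robot.camera_params(name): a dict with "mtx" (3x3 intrinsics, pixels), "k1" (the pictures are not rectified: a ray, as slopes to the right and down, at radius r is drawn at 1 + k1 r^2 times it, then the intrinsics apply), "R" (3x3) and "t" (3): a world point X has camera coordinates R X + t. Camera axes: x right, y down, z forward; pixel columns grow to the right and rows downward; lengths in m; the calibration is good to about 2 mm. A picture is of the moment at which its call begins: read the wrist's pose just before it. camera_params takes no time and is no camera call; for the wrist camera it gives the pose at the moment of the call.
- robot.close_job(): hands the job in, once; it reports no verdict.
The state is a dict: "time": time; "joint_positions": joint angles; "qvel": joint speeds; "joint_torque": joint torques, N m; "tool_pos": TCP position; "ee_rot": TCP orientation; "wrist_force": force on the tool from outside, world axes, zero at the start; "wrist_torque": the same for the moment, N m; "width": finger opening in m.
Only numpy, scipy, OpenCV 4.12 (cv2) and the standard library are available. Lean on these libraries where they do the work, as an engineer would, in place of code of your own. Each camera call takes 0.05 s, during which the arm holds its last target.

### The job

Push the wooden carousel round with your fingertips, by the finger posts on its rim, until the box of sugar sticks faces front, squarely in line with the red pointer on the fixed foot. Turn it gently and leave it at rest; do not touch, lift or tip anything that stands on it, and leave the things beside it where they are. Only push: grip nothing, neither the posts nor anything else.

Things in the scene. Friction and masses are not known exactly. Their poses are not given: they have to be found in the camera images.
- foot: dark steel foot of the carousel, fixed to the counter; a disc 170 mm across with a short column. Its origin lies on the turning axis of the carousel at counter height, its z is up; its own -x axis runs to the pointer, i.e. to the front. The place and heading of the carousel differ from run to run. A solid machine under a white cloth stands to the right of it and behind, 135 mm high and more: the rim is free to reach at its near and left sides.
- pointer (a point): centre of the top of the red pointer, a red block 24 mm wide with a pointed end towards the carousel, on an arm of the fixed foot, 168 mm from the turning axis, 58 mm above the counter, just outside the rim. It marks the front and does not turn. Deck and posts clear it as they pass (the ears that carry the posts reach 147 mm out).
- front (a point): the spot on the line from axis to pointer, 76 mm from the turning axis and 56 mm above the counter, where the middle of the compartment that faces front comes to lie; it does not turn
- carousel: the turning upper part, in one piece with the four posts; origin on the turning axis at counter height, z up, the middles of its four compartments along its +x, -x, +y and -y axes. It turns either way (stops two full turns from the start). Light friction of 0.12 N m (about 1 N at a post) holds it where it is left; it hardly coasts.
- deck (a point): centre of the carousel's deck, on the turning axis, 56 mm above the counter: a round wooden deck 250 mm across with a low wall round it (top 70 mm above the counter) and a cross of low partitions (top 81 mm) that make four quarter compartments; the finger posts stand at the partitions' ends, 45 degrees from the compartments' middles. 0.9 kg.
- post_0 (a point): top of the black cap of one of four alike steel finger posts, 90 degrees apart on the carousel's rim; an upright 14 mm rod, 132 mm from the turning axis, from the rim (56 mm above the counter) up to this point, 133 mm above the counter (the solid rod ends at 129 mm; the 17 mm ball cap is only for looks). Turns with the carousel.
- post_1 (a point): top of the black cap of one of four alike steel finger posts, 90 degrees apart on the carousel's rim; an upright 14 mm rod, 132 mm from the turning axis, from the rim (56 mm above the counter) up to this point, 133 mm above the counter (the solid rod ends at 129 mm; the 17 mm ball cap is only for looks). Turns with the carousel.
- post_2 (a point): top of the black cap of one of four alike steel finger posts, 90 degrees apart on the carousel's rim; an upright 14 mm rod, 132 mm from the turning axis, from the rim (56 mm above the counter) up to this point, 133 mm above the counter (the solid rod ends at 129 mm; the 17 mm ball cap is only for looks). Turns with the carousel.
- post_3 (a point): top of the black cap of one of four alike steel finger posts, 90 degrees apart on the carousel's rim; an upright 14 mm rod, 132 mm from the turning axis, from the rim (56 mm above the counter) up to this point, 133 mm above the counter (the solid rod ends at 129 mm; the 17 mm ball cap is only for looks). Turns with the carousel.
- sugar_box: open bamboo-coloured sugar box with brown and white paper sugar sticks standing in it, 60 x 68 mm, 92 mm high over the sticks; origin at the centre of its underside, z up. It stands loose in the middle of one compartment of the carousel, its centre about 76 mm from the turning axis; which compartment differs from run to run
- flask: small black flask with a stepped cap, 57 mm across, 74 mm high; origin at the centre of its underside; loose in another compartment
- tamper: coffee tamper standing on its steel foot 58 mm across, black grip up, 82 mm high; origin at the centre of its underside; loose in another compartment
- jigger: steel double-cone jigger, 44 mm across, 74 mm high; origin at the centre of its underside; loose in another compartment
- pitcher: steel milk pitcher with a handle, 69 x 98 mm, 80 mm high, standing fast on the counter to the right; origin at the centre of its underside
- cup_lid: white sip lid of a paper cup lying flat, 91 mm across, 15 mm high, bystander on the counter to the right; origin at the centre of its underside
- timer: round kitchen timer, white below and red above, 62 mm across, 38 mm high, bystander on the counter to the right; origin at the centre of its underside
- brush: small black brush lying on the counter, 21 x 134 mm, 17 mm thick, bystander to the right; origin at the centre of its underside, y along its length

How it is judged:
At the end, for the whole second after the job is handed in: The centre of the sugar box is within 15 mm sideways of the line from the turning axis to the red pointer, on the pointer's side; sugar box, flask, tamper and jigger all stand upright (within 0.15 rad) on the carousel's deck; the carousel is at rest (below 0.05 rad/s) (y of sugar_box in the frame of foot between -0.015 and 0.015 m and x of sugar_box in the frame of foot below -0.06 m and horizontal distance between each of sugar_box, flask, tamper, jigger and foot below 0.11 m and height (world z) of sugar_box between 0.048 and 0.065 m and angle between each of sugar_box, flask, tamper, jigger's own z axis and vertical below 0.15 rad and height (world z) of flask between 0.048 and 0.065 m and height (world z) of tamper between 0.048 and 0.065 m and height (world z) of jigger between 0.048 and 0.065 m and angular speed of carousel below 0.05 rad/s and linear speed of sugar_box below 0.02 m/s); the robot touches nothing.
It fails at once if a thing on the carousel was lifted (20 mm) or tipped (0.35 rad) (height (world z) of any of sugar_box, flask, tamper, jigger above 0.076 m or angle between any of sugar_box, flask, tamper, jigger's own z axis and vertical above 0.35 rad).
It fails at once if the carousel or a post was gripped or pressed with over 25 N instead of pushed gently (contact force between any of the fingers, the arm and carousel above 25 N).
It fails at once if the robot touched a thing that stands on the carousel (1.5 N) (contact force between any of the arm, the fingers and sugar_box above 1.5 N or contact force between any of the arm, the fingers and flask above 1.5 N or contact force between any of the arm, the fingers and tamper above 1.5 N or contact force between any of the arm, the fingers and jigger above 1.5 N).
It fails at once if a thing beside the carousel was moved (20 mm) (distance of any of cup_lid, timer, brush from where it was at the start of the episode above 0.02 m).
It fails at once if the carousel was flung round (faster than 2.5 rad/s) instead of turned gently (angular speed of carousel above 2.5 rad/s).
It also fails if it takes over 64 s, if anything falls off the work surface, if the arm or the gripper's body presses on something with over 40 N, if the wrist force passes 120 N, or if a joint passes its speed limit or range.

## Working session

There is one attempt and no reset: what is moved stays moved. The work goes in short steps, Python scripts to look and compute and a tool call to move; the robot and the scene stay as the last step left them, time stands still between calls to the robot, and variables do not carry over. Pictures are saved under pics/ and viewed, and the job is handed in when it is done.

Besides the shell and the picture viewer there is one more tool, called by a JSON object that holds its "name" and its "arguments", one argument or row to a line. move_arm: Moves the arm, as the interface text tells. Its arguments: {"type":"object","properties":{"increments":{"type":"array","items":{"type":"array","items":{"type":"array","items":{"type":"number","minimum":-1,"maximum":1}}}}},"required":["increments"]}

```bash
ls; mkdir -p pics; python3 - <<'E'
from bench import robot
import cv2,numpy as np
o=robot.get_obs(); print(o); print(robot.tcp_to_tips)
for n in("scene","top"):
    p,d=robot.snapshot(n); cv2.imwrite(f"pics/{n}0.png",p[:,:,::-1]); np.save(f"pics/{n}0.npy",d); print(n,robot.camera_params(n))
E
```

```text
pics
{'time': 0.0, 'joint_positions': array([-1.40311651e+00,  8.79777990e-02,  1.37227531e+00, -3.97264681e-05,
        1.68362151e+00, -1.03124068e-01]), 'qvel': array([ 0.00041045, -0.00116655,  0.00115328, -0.00010189,  0.00089864,
        0.00079075]), 'joint_torque': array([ 6.56825032e-04, -3.40183747e+01, -3.02424109e+01,  7.18637975e-02,
        3.30903463e-02, -1.64185371e-04]), 'tool_pos': array([ 0.14708591, -0.52984732,  0.40348055]), 'ee_rot': array([-3.13931875e+00, -1.95634036e-04,  2.70799235e-01]), 'wrist_force': array([-0.34347886, -0.30837399,  0.04676677]), 'wrist_torque': array([-0.02108813, -0.04407225,  0.0062365 ]), 'width': 0.09381875227654503}
0.1992
scene {'mtx': array([[390.27389153,   0.        , 316.51605365],
       [  0.        , 390.27389153, 195.64566751],
       [  0.        ,   0.        ,   1.        ]]), 'k1': -0.05522324938410515, 'R': array([[-0.86989921, -0.4929469 ,  0.01669512],
       [-0.32828467,  0.55339539, -0.76549508],
       [ 0.36810942, -0.67138432, -0.64322512]]), 't': array([0.4765094 , 0.28471425, 0.86509524])}
top {'mtx': array([[442.85222024,   0.        , 313.58684605],
       [  0.        , 442.85222024, 198.48672713],
       [  0.        ,   0.        ,   1.        ]]), 'k1': 0.008661250087536343, 'R': array([[ 0.01642424, -0.99974086,  0.01576259],
       [-0.99220953, -0.01824355, -0.12323729],
       [ 0.12349292, -0.01361571, -0.99225204]]), 't': array([-0.05401526,  0.54725386,  1.3751615 ])}
```

View pics/top0.png

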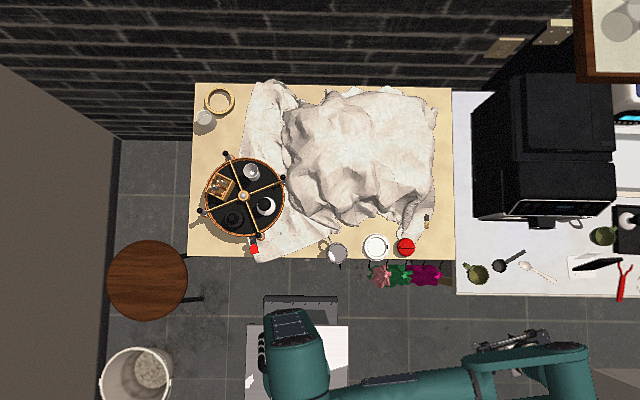

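View pics/scene0.png

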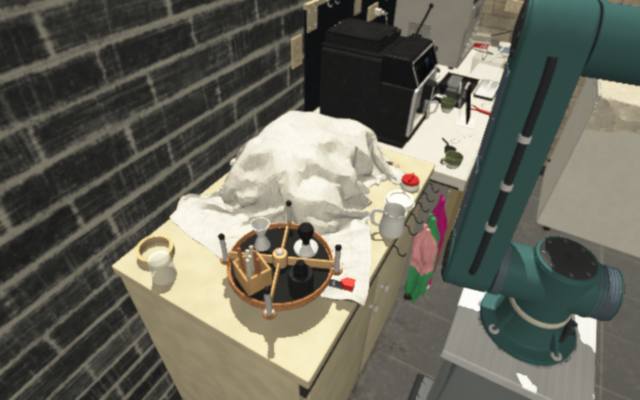

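```bash
python3 - <<'E'
import cv2
p=cv2.imread("pics/top0.png")[140:270,180:310]; cv2.imwrite("pics/topc.png",cv2.resize(p,None,fx=4.5,fy=4.5,interpolation=cv2.INTER_CUBIC))
E
cat > h.py <<'E'
import numpy as np,cv2
from bench import robot
def px2w(cam,u,v,z,cp=None):
    c=cp or robot.camera_params(cam); K=c["mtx"]
    x,y=cv2.undistortPoints(np.array([[[u,v]]],float),K,np.array([c["k1"],0,0,0]))[0,0]
    d=c["R"].T@np.array([x,y,1]); o=-c["R"].T@c["t"]
    return o+d*(z-o[2])/d[2]
def w2px(cam,X,cp=None):
    c=cp or robot.camera_params(cam)
    r=cv2.Rodrigues(c["R"])[0]
    return cv2.projectPoints(np.array(X,float).reshape(-1,3),r,c["t"],c["mtx"],np.array([c["k1"],0,0,0]))[0][:,0]
E
```

```text
(no output)
```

View pics/topc.png

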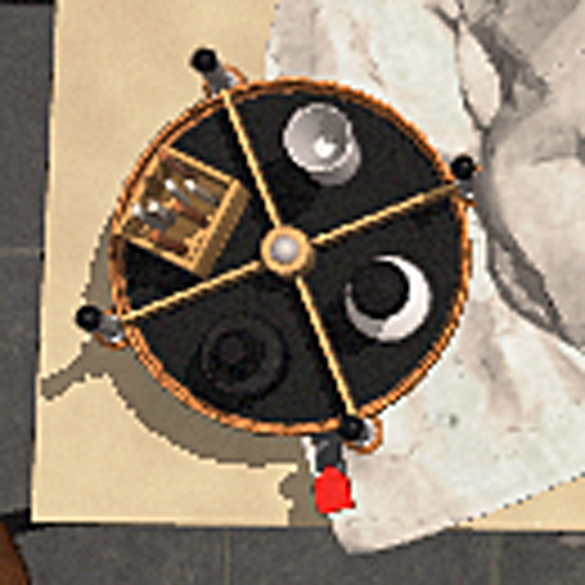

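```bash
python3 - <<'E'
from h import *
def f(u,v,z): return px2w("top",180+(u+.5)/4.5-.5,140+(v+.5)/4.5-.5,z)
P=np.array([f(203,60,.131),f(462,168,.131),f(352,428,.131),f(90,318,.131)])
c=P.mean(0)[:2]; print(P.round(4),c)
for p in P: d=p[:2]-c; print(np.hypot(*d),np.degrees(np.arctan2(d[1],d[0])))
q=f(333,490,.058); d=q[:2]-c; print("ptr",q,np.hypot(*d),np.degrees(np.arctan2(d[1],d[0])))
s=f(188,200,.12);d=s[:2]-c; print("sugar",s,np.hypot(*d),np.degrees(np.arctan2(d[1],d[0])))
E
```

```text
[[0.6684 0.2248 0.131 ]
 [0.599  0.0511 0.131 ]
 [0.4262 0.1182 0.131 ]
 [0.495  0.2912 0.131 ]] [0.54714727 0.17134112]
0.13248969992737344 23.787315791436786
0.13092846600089594 -66.68124231680153
0.13206041477817698 -156.28895237059075
0.13074987107071412 113.50628968607732
ptr [0.38665992 0.13789292 0.058     ] 0.16393587952589547 -168.2271497993948
sugar [0.57583118 0.23293991 0.12      ] 0.06794981724497068 65.03063034381643
```

{"name": "move_arm", "arguments": {
  "increments": [
    [[0, 0.1, -0.12, 0, 0, 0, -0.06], [0, 0.2, -0.25, 0, 0, 0, -0.12], [0, 0.3, -0.38, 0, 0, 0, -0.19], [0, 0.4, -0.5, 0, 0, 0, -0.26], [0, 0.5, -0.63, 0, 0, 0, -0.33], [0, 0.6, -0.76, 0, 0, 0, -0.4], [0, 0.7, -0.9, 0, 0, 0, -0.46], [0, 0.8, -1, 0, 0, 0, -0.494]]
  ]
}}

```text
time: 0.77
tool_pos: [0.1976, -0.411, 0.4042]
ee_rot: [-3.141, -0.001, 1.051]
wrist_force: [1.0, -0.2, -0.7]
width: 0.0442
```

```bash
cat >> h.py <<'E'
from scipy.spatial.transform import Rotation as Ro
def plan(*tg):
    o=robot.get_obs(); p=o["tool_pos"]; R=Ro.from_euler("xyz",o["ee_rot"])
    print("now",round(o["time"],2),p.round(4),o["ee_rot"].round(3),o["wrist_force"].round(1),o["joint_positions"].round(2),round(o["width"],3))
    for t in tg:
        d=R.inv().apply(np.array(t[:3])-p)/.1
        r=(R.inv()*Ro.from_euler("xyz",[np.pi,0,t[3]])).as_rotvec()/(np.pi/2) if len(t)>3 else 0
        print(t,d.round(3),np.round(r,3))
E
python3 - <<'E'
from h import *
plan((.26,-.32,.405,np.radians(60)),(.3,-.2,.405,np.radians(60)))
d=np.load("pics/top0.npy"); c=robot.camera_params("top")
# machine height map
for u,v in [(270,100),(260,120),(290,120),(300,170),(300,200),(320,120),(350,150),(280,240),(260,95)]:
    z=d[v,u]; x,y=cv2.undistortPoints(np.array([[[u,v]]],float),c["mtx"],np.array([c["k1"],0,0,0]))[0,0]
    print(u,v,(c["R"].T@(np.array([x,y,1])*z-c["t"])).round(3))
E
```

```text
now 0.77 [ 0.1976 -0.411   0.4042] [-3.141e+00 -1.000e-03  1.051e+00] [ 1.  -0.2 -0.7] [-1.25 -0.12  1.58  0.    1.69 -0.73] 0.044
(0.26, -0.32, 0.405, np.float64(1.0471975511965976)) [ 1.1    0.089 -0.007] [-0.001 -0.001  0.002]
(0.3, -0.2, 0.405, np.float64(1.0471975511965976)) [ 2.34  -0.16  -0.006] [-0.001 -0.001  0.002]
270 100 [0.878 0.105 0.01 ]
260 120 [0.81  0.137 0.008]
290 120 [0.775 0.032 0.129]
300 170 [ 0.615 -0.002  0.161]
300 200 [ 0.531 -0.003  0.131]
320 120 [ 0.757 -0.057  0.192]
350 150 [ 0.669 -0.144  0.196]
280 240 [0.416 0.06  0.008]
260 95 [0.895 0.139 0.009]
```

{"name": "move_arm", "arguments": {
  "increments": [
    [[0, 0.33, 0, 0, 0, 0, 0], [0, 0.66, 0, 0, 0, 0, 0], [0, 1, 0, 0, 0, 0, 0]]
  ]
}}

```text
time: 1.02
tool_pos: [0.2477, -0.3245, 0.4041]
ee_rot: [-3.141, -0.001, 1.045]
wrist_force: [0.2, 0.2, 0.2]
width: 0.0239
```

{"name": "move_arm", "arguments": {
  "increments": [
    [[0, 0.33, 0, 0, 0, 0, 0], [0, 0.66, 0, 0, 0, 0, 0], [0, 1, 0, 0, 0, 0, 0]]
  ]
}}

```text
time: 1.27
tool_pos: [0.2978, -0.2375, 0.4043]
ee_rot: [-3.141, -0.0, 1.046]
wrist_force: [0.2, -1.4, 0.5]
width: 0.0043
```

{"name": "move_arm", "arguments": {
  "increments": [
    [[0, 0.33, -0.2, 0, 0, 0, 0], [0, 0.66, -0.4, 0, 0, 0, 0], [0, 1, -0.6, 0, 0, 0, 0]]
  ]
}}

```text
time: 1.52
tool_pos: [0.2952, -0.1209, 0.4041]
ee_rot: [-3.141, -0.0, 1.046]
wrist_force: [1.4, 1.3, 0.5]
width: 0.0002
```

{"name": "move_arm", "arguments": {
  "increments": [
    [[0, 0.33, -0.2, 0, 0, 0, 0], [0, 0.66, -0.4, 0, 0, 0, 0], [0, 1, -0.6, 0, 0, 0, 0]]
  ]
}}

```text
time: 1.77
tool_pos: [0.2928, -0.0043, 0.4044]
ee_rot: [3.141, -0.0, 1.045]
wrist_force: [1.2, 0.3, 0.0]
width: 0.0005
```

{"name": "move_arm", "arguments": {
  "increments": [
    [[0, 0.33, -0.2, 0, 0, 0, 0], [0, 0.66, -0.4, 0, 0, 0, 0], [0, 1, -0.6, 0, 0, 0, 0]]
  ]
}}

```text
time: 2.02
tool_pos: [0.2907, 0.1125, 0.4046]
ee_rot: [3.141, -0.0, 1.047]
wrist_force: [0.3, 0.8, 0.9]
width: 0.0006
```

```bash
python3 - <<'E'
from h import *
plan((.4,.32,.405,np.radians(60)),(.523,.31,.405,np.radians(60)))
E
```

```text
now 2.02 [0.2907 0.1125 0.4046] [ 3.141 -0.     1.047] [0.3 0.8 0.9] [ 0.19 -0.47  1.84 -0.    1.77  0.71] 0.001
(0.4, 0.32, 0.405, np.float64(1.0471975511965976)) [ 2.343 -0.093 -0.003] [ 0.001 -0.    -0.   ]
(0.523, 0.31, 0.405, np.float64(1.0471975511965976)) [ 2.872e+00  1.022e+00 -2.000e-03] [ 0.001 -0.    -0.   ]
```

{"name": "move_arm", "arguments": {
  "increments": [
    [[0, 0.33, 0, 0, 0, 0, 0], [0, 0.66, 0, 0, 0, 0, 0], [0, 1, 0, 0, 0, 0, 0]]
  ]
}}

```text
time: 2.27
tool_pos: [0.3415, 0.1993, 0.4044]
ee_rot: [3.141, 0.0, 1.049]
wrist_force: [-0.1, -0.2, 0.4]
width: 0.0007
```

{"name": "move_arm", "arguments": {
  "increments": [
    [[0, 0.33, 0.15, 0, 0, 0, 0], [0, 0.66, 0.3, 0, 0, 0, 0], [0, 1, 0.5, 0, 0, 0, 0]]
  ]
}}

```text
time: 2.52
tool_pos: [0.4355, 0.2607, 0.4041]
ee_rot: [-3.141, 0.001, 1.049]
wrist_force: [-0.5, 0.5, 0.6]
width: 0.0
```

{"name": "move_arm", "arguments": {
  "increments": [
    [[0, 0.3, 0.2, 0, 0, 0, 0], [0, 0.6, 0.4, 0, 0, 0, 0], [0, 0.84, 0.6, 0, 0, 0, 0], [0, 0.84, 0.6, 0, 0, 0, 0]]
  ]
}}

```text
time: 2.85
tool_pos: [0.5333, 0.303, 0.4002]
ee_rot: [-3.14, 0.003, 1.046]
wrist_force: [-0.2, -1.0, -0.7]
width: 0.0
```

```bash
python3 - <<'E'
from h import *
plan((.528,.304,.285,np.radians(60)))
for n in("top","scene","wrist"):
    p,d=robot.snapshot(n); 
    if n=="top": p=cv2.resize(p[140:270,180:310],None,fx=4.5,fy=4.5,interpolation=cv2.INTER_CUBIC)
    cv2.imwrite(f"pics/{n}1.png",p[:,:,::-1])
E
```

```text
now 2.85 [0.5333 0.303  0.4002] [-3.140e+00  3.000e-03  1.046e+00] [-0.2 -1.  -0.7] [ 0.42  0.23  1.22 -0.    1.7   0.95] 0.0
(0.528, 0.304, 0.285, np.float64(1.0471975511965976)) [-0.014 -0.049  1.152] [-0.001  0.002 -0.001]
```

View pics/scene1.png

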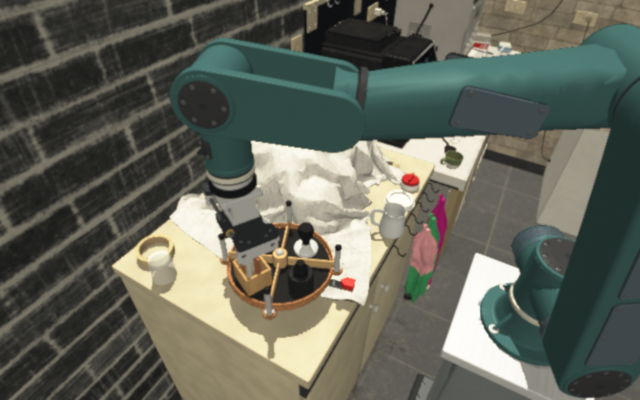

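View pics/wrist1.png

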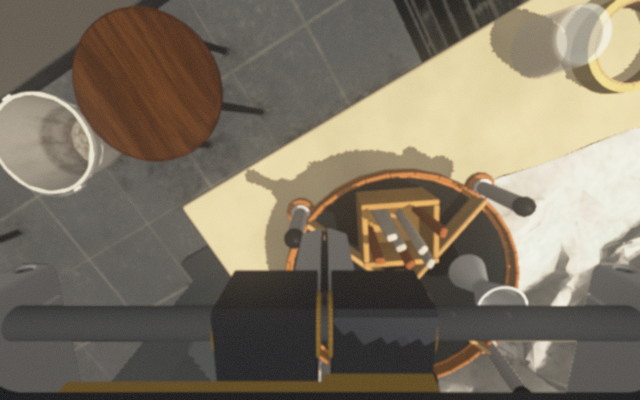

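```bash
python3 - <<'E'
from h import *
o=robot.get_obs();R=Ro.from_euler("xyz",o["ee_rot"])
for z in(.1,.12,.15,.18,.1992): print(z,w2px("wrist",[o["tool_pos"]+R.apply([x,y,z]) for x,y in((0,0),(-.008,.0125),(-.008,-.0125))]).round(0).tolist())
print(w2px("wrist",[.495,.2912,.131]),w2px("wrist",[.528,.304,.1]))
E
```

```text
0.1 [[321.0, 369.0], [363.0, 392.0], [279.0, 392.0]]
0.12 [[322.0, 327.0], [357.0, 346.0], [286.0, 346.0]]
0.15 [[322.0, 284.0], [350.0, 300.0], [294.0, 300.0]]
0.18 [[322.0, 256.0], [346.0, 270.0], [299.0, 270.0]]
0.1992 [[323.0, 242.0], [344.0, 255.0], [301.0, 255.0]]
[[294.0731011  238.35411767]] [[321.40218865 196.77671681]]
```

View pics/top1.png

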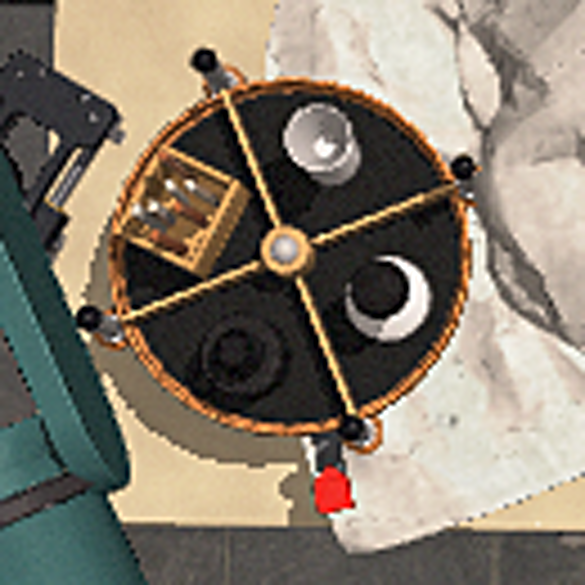

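{"name": "move_arm", "arguments": {
  "increments": [
    [[0, 0, 0, 0.15, 0, 0, 0], [0, 0, 0, 0.3, 0, 0, 0], [0, 0, 0, 0.45, 0, 0, 0], [0, 0, 0, 0.6, 0, 0, 0], [0, 0, 0, 0.75, 0, 0, 0], [0, 0, 0, 0.9, 0, 0, 0], [0, 0, 0, 1, 0, 0, 0], [0, 0, 0, 1, 0, 0, 0]]
  ]
}}

```text
time: 3.67
tool_pos: [0.5274, 0.301, 0.3028]
ee_rot: [-3.139, 0.003, 1.047]
wrist_force: [-1.0, -0.8, 0.8]
width: 0.0007
```

{"name": "move_arm", "arguments": {
  "increments": [
    [[0, 0, 0, 0.1, 0, 0, 0], [0, 0, 0, 0.17, 0, 0, 0], [0, 0, 0, 0.17, 0, 0, 0]]
  ]
}}

```text
time: 3.92
tool_pos: [0.5287, 0.3014, 0.2865]
ee_rot: [-3.141, 0.002, 1.047]
wrist_force: [0.6, -0.8, -1.3]
width: 0.0003
```

```bash
python3 - <<'E'
from h import *
c=np.array([.547,.171]);L=[]
# finger path: angle phi of finger centre on r=.132
for a in (104,112,120,128,136,144,152,160,168): L.append((*(c+.133*np.array([np.cos(np.radians(a)),np.sin(np.radians(a))])),.285))
plan(*L)
E
```

```text
now 3.92 [0.5287 0.3014 0.2865] [-3.141e+00  2.000e-03  1.047e+00] [ 0.6 -0.8 -1.3] [ 0.43  0.27  1.4  -0.    1.48  0.95] 0.0
(np.float64(0.5148243878852442), np.float64(0.3000493315947076), 0.285) [-0.081 -0.113  0.015] 0
(np.float64(0.49717732307568374), np.float64(0.29431545265738274), 0.285) [-0.219 -0.237  0.015] 0
(np.float64(0.48050000000000004), np.float64(0.2861813787033304), 0.285) [-0.373 -0.341  0.016] 0
(np.float64(0.4651170237816875), np.float64(0.27580543022969406), 0.285) [-0.54  -0.422  0.016] 0
(np.float64(0.4513278065549594), np.float64(0.2633895632710466), 0.285) [-0.716 -0.479  0.017] 0
(np.float64(0.43940073974813204), np.float64(0.24917543855489896), 0.285) [-0.899 -0.511  0.017] 0
(np.float64(0.4295679701497628), np.float64(0.23343971785052348), 0.285) [-1.084 -0.518  0.017] 0
(np.float64(0.4220208814354742), np.float64(0.21648867906231398), 0.285) [-1.269 -0.498  0.017] 0
(np.float64(0.41690636910240386), np.float64(0.198652254878762), 0.285) [-1.449 -0.453  0.018] 0
```

{"name": "move_arm", "arguments": {
  "increments": [
    [[0, -0.04, -0.06, 0, 0, 0, 0], [0, -0.08, -0.11, 0, 0, 0, 0], [0, -0.12, -0.15, 0, 0, 0, 0], [0, -0.17, -0.19, 0, 0, 0, 0], [0, -0.22, -0.24, 0, 0, 0, 0], [0, -0.27, -0.28, 0, 0, 0, 0], [0, -0.32, -0.31, 0, 0, 0, 0], [0, -0.37, -0.34, 0, 0, 0, 0]]
  ]
}}

```text
time: 4.58
tool_pos: [0.4806, 0.2863, 0.288]
ee_rot: [3.141, -0.0, 1.047]
wrist_force: [0.6, 1.4, 0.0]
width: 0.0006
```

```bash
python3 - <<'E'
from h import *
plan()
p,d=robot.snapshot("top"); p=cv2.resize(p[140:270,180:310],None,fx=4.5,fy=4.5,interpolation=cv2.INTER_CUBIC)
cv2.imwrite(f"pics/top2.png",p[:,:,::-1])
E
```

```text
now 4.58 [0.4806 0.2863 0.288 ] [ 3.141 -0.     1.047] [0.6 1.4 0. ] [ 0.44  0.16  1.52 -0.    1.46  0.96] 0.001
```

View pics/top2.png

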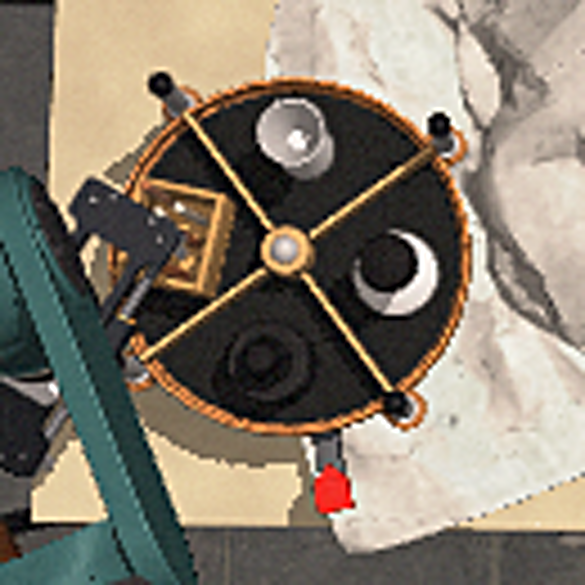

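{"name": "move_arm", "arguments": {
  "increments": [
    [[0, -0.06, -0.03, 0, 0, 0, 0], [0, -0.12, -0.06, 0, 0, 0, 0], [0, -0.18, -0.085, 0, 0, 0, 0], [0, -0.24, -0.11, 0, 0, 0, 0], [0, -0.3, -0.125, 0, 0, 0, 0], [0, -0.36, -0.14, 0, 0, 0, 0], [0, -0.43, -0.155, 0, 0, 0, 0], [0, -0.5, -0.168, 0, 0, 0, 0]]
  ]
}}

```text
time: 5.3
tool_pos: [0.4412, 0.2512, 0.2877]
ee_rot: [3.142, 0.0, 1.047]
wrist_force: [1.6, 0.8, -0.1]
width: 0.0005
```

```bash
python3 - <<'E'
from h import *
c=np.array([.547,.171]);L=[]
for a in (144,152,160,168,174): L.append((*(c+.133*np.array([np.cos(np.radians(a)),np.sin(np.radians(a))])).round(4),.287))
plan(*L)
E
```

```text
now 5.3 [0.4412 0.2512 0.2877] [3.142 0.    1.047] [ 1.6  0.8 -0.1] [ 0.41  0.05  1.65 -0.    1.45  0.93] 0.001
(np.float64(0.4394), np.float64(0.2492), 0.287) [-0.026 -0.005  0.007] 0
(np.float64(0.4296), np.float64(0.2334), 0.287) [-0.212 -0.011  0.007] 0
(np.float64(0.422), np.float64(0.2165), 0.287) [-0.396  0.008  0.007] 0
(np.float64(0.4169), np.float64(0.1987), 0.287) [-0.576  0.053  0.007] 0
(np.float64(0.4147), np.float64(0.1849), 0.287) [-0.706  0.103  0.007] 0
```

{"name": "move_arm", "arguments": {
  "increments": [
    [[0, -0.07, -0.01, 0, 0, 0, 0], [0, -0.14, -0.01, 0, 0, 0, 0], [0, -0.21, -0.01, 0, 0, 0, 0], [0, -0.28, -0.005, 0, 0, 0, 0], [0, -0.35, 0.0, 0, 0, 0, 0], [0, -0.42, 0.015, 0, 0, 0, 0], [0, -0.49, 0.03, 0, 0, 0, 0], [0, -0.56, 0.05, 0, 0, 0, 0]]
  ]
}}

```text
time: 5.97
tool_pos: [0.4178, 0.2001, 0.2878]
ee_rot: [3.141, -0.0, 1.047]
wrist_force: [2.1, 1.1, -0.3]
width: 0.0007
```

{"name": "move_arm", "arguments": {
  "increments": [
    [[0, -0.05, 0.02, 0, 0, 0, 0], [0, -0.08, 0.03, 0, 0, 0, 0], [0, -0.08, 0.03, 0, 0, 0, 0], [0, 0.0, 0.0, 0, 0, 0, 0], [0, 0.15, -0.1, 0, 0, 0, 0], [0, 0.15, -0.1, 0, 0, 0, 0]]
  ]
}}

```text
time: 6.47
tool_pos: [0.4166, 0.2207, 0.2874]
ee_rot: [-3.14, -0.001, 1.049]
wrist_force: [-0.5, -0.1, 0.1]
width: 0.0005
```

{"name": "move_arm", "arguments": {
  "increments": [
    [[0, 0, 0, -0.2, 0, 0, 0], [0, 0, 0, -0.4, 0, 0, 0], [0, 0, 0, -0.7, 0, 0, 0], [0, 0, 0, -1, 0, 0, 0], [0, 0, 0, -1, 0, 0, 0]]
  ]
}}

```text
time: 6.88
tool_pos: [0.4175, 0.2194, 0.3943]
ee_rot: [3.135, -0.008, 1.048]
wrist_force: [1.1, 0.3, 1.8]
width: 0.0
```

```bash
python3 - <<'E'
from h import *
plan()
p,d=robot.snapshot("top"); p=cv2.resize(p[140:270,180:310],None,fx=4.5,fy=4.5,interpolation=cv2.INTER_CUBIC)
cv2.imwrite(f"pics/top3.png",p[:,:,::-1])
E
```

```text
now 6.88 [0.4175 0.2194 0.3943] [ 3.135 -0.008  1.048] [1.1 0.3 1.8] [ 0.36 -0.09  1.57 -0.    1.65  0.89] 0.0
```

View pics/top3.png

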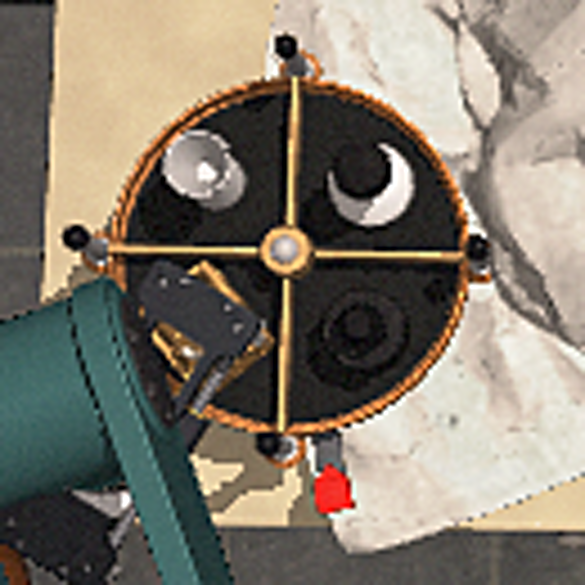

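```bash
python3 - <<'E'
from h import *
def f(u,v,z): return px2w("top",180+(u+.5)/4.5-.5,140+(v+.5)/4.5-.5,z)
P=np.array([f(287,47,.131),f(478,248,.131),f(275,445,.131),f(75,237,.131)])
c=P.mean(0)[:2];print(P.round(4),c)
for p in P: d=p[:2]-c; print(np.hypot(*d),np.degrees(np.arctan2(d[1],d[0])))
c=np.array([.547,.171]);L=[]
for a in (70,): L.append((*(c+.133*np.array([np.cos(np.radians(a)),np.sin(np.radians(a))])).round(4),.4,np.radians(40)))
plan(*L)
E
```

```text
[[0.6783 0.1695 0.131 ]
 [0.5458 0.0392 0.131 ]
 [0.4144 0.1678 0.131 ]
 [0.5482 0.3036 0.131 ]] [0.54667699 0.170014  ]
0.13166433104133268 -0.2422802465341946
0.13076995230381916 -90.38487874426502
0.13230652420877587 -179.02093993043155
0.13359292401846717 89.35559687791879
now 6.93 [0.4173 0.2192 0.3914] [ 3.137 -0.005  1.048] [ 0.3 -0.4 -0.4] [ 0.36 -0.09  1.57 -0.    1.65  0.89] 0.0
(np.float64(0.5925), np.float64(0.296), 0.4, np.float64(0.6981317007977318)) [ 1.541  1.135 -0.073] [ 0.002 -0.004  0.222]
```

{"name": "move_arm", "arguments": {
  "increments": [
    [[0, 0.25, 0, -0.05, 0, 0, 0.06], [0, 0.5, 0.1, -0.05, 0, 0, 0.12], [0, 0.75, 0.2, -0.05, 0, 0, 0.18], [0, 0.9, 0.4, -0.05, 0, 0, 0.24], [0, 1, 0.6, -0.05, 0, 0, 0.3], [0, 1, 0.6, -0.05, 0, 0, 0.333], [0, 1, 0.6, -0.05, 0, 0, 0.333]]
  ]
}}

```text
time: 7.52
tool_pos: [0.5196, 0.2754, 0.3896]
ee_rot: [-3.141, 0.005, 0.523]
wrist_force: [-0.7, 0.0, -0.2]
width: 0.0002
```

```bash
python3 - <<'E'
from h import *
plan((.5837,.299,.287,np.radians(30)))
E
```

```text
now 7.52 [0.5196 0.2754 0.3896] [-3.141  0.005  0.523] [-0.7  0.  -0.2] [ 0.39  0.18  1.3  -0.    1.67  1.44] 0.0
(0.5837, 0.299, 0.287, np.float64(0.5235987755982988)) [0.679 0.116 1.022] [-0.     0.003 -0.001]
```

{"name": "move_arm", "arguments": {
  "increments": [
    [[0, 0.22, 0.03, 0, 0, 0, 0], [0, 0.45, 0.07, 0, 0, 0, 0], [0, 0.67, 0.11, 0, 0, 0, 0], [0, 0.67, 0.11, 0, 0, 0, 0], [0, 0.67, 0.11, 0, 0, 0, 0]]
  ]
}}

```text
time: 7.93
tool_pos: [0.5823, 0.2995, 0.3905]
ee_rot: [-3.141, 0.004, 0.525]
wrist_force: [0.3, -0.4, 0.4]
width: 0.0007
```

```bash
python3 - <<'E'
from h import *
plan((.5837,.299,.287,np.radians(30)))
E
```

```text
now 7.93 [0.5823 0.2995 0.3905] [-3.141  0.004  0.525] [ 0.3 -0.4  0.4] [0.39 0.33 1.11 0.   1.7  1.43] 0.001
(0.5837, 0.299, 0.287, np.float64(0.5235987755982988)) [0.014 0.012 1.035] [-0.     0.003  0.001]
```

{"name": "move_arm", "arguments": {
  "increments": [
    [[0, 0, 0, 0.15, 0, 0, 0], [0, 0, 0, 0.3, 0, 0, 0], [0, 0, 0, 0.45, 0, 0, 0], [0, 0, 0, 0.6, 0, 0, 0], [0, 0, 0, 0.75, 0, 0, 0], [0, 0, 0, 0.9, 0, 0, 0], [0, 0, 0, 1, 0, 0, 0], [0, 0, 0, 1, 0, 0, 0]]
  ]
}}

```text
time: 8.6
tool_pos: [0.5806, 0.2989, 0.2896]
ee_rot: [-3.141, 0.006, 0.525]
wrist_force: [-0.2, -0.4, -0.6]
width: 0.0004
```

```bash
python3 - <<'E'
from h import *
c=np.array([.547,.171]);L=[]
for a in (78,84,90,96,102,108,114,120,126,132,138): L.append((*(c+.133*np.array([np.cos(np.radians(a)),np.sin(np.radians(a))])).round(4),.287))
plan(*L)
E
```

```text
now 8.6 [0.5806 0.2989 0.2896] [-3.141  0.006  0.525] [-0.2 -0.4 -0.6] [ 0.39  0.36  1.27 -0.    1.51  1.43] 0.0
(np.float64(0.5747), np.float64(0.3011), 0.287) [-0.039 -0.049  0.026] 0
(np.float64(0.5609), np.float64(0.3033), 0.287) [-0.148 -0.137  0.027] 0
(np.float64(0.547), np.float64(0.304), 0.287) [-0.265 -0.213  0.028] 0
(np.float64(0.5331), np.float64(0.3033), 0.287) [-0.388 -0.276  0.029] 0
(np.float64(0.5193), np.float64(0.3011), 0.287) [-0.519 -0.326  0.029] 0
(np.float64(0.5059), np.float64(0.2975), 0.287) [-0.653 -0.362  0.03 ] 0
(np.float64(0.4929), np.float64(0.2925), 0.287) [-0.791 -0.384  0.031] 0
(np.float64(0.4805), np.float64(0.2862), 0.287) [-0.929 -0.392  0.032] 0
(np.float64(0.4688), np.float64(0.2786), 0.287) [-1.069 -0.384  0.033] 0
(np.float64(0.458), np.float64(0.2698), 0.287) [-1.206 -0.362  0.034] 0
(np.float64(0.4482), np.float64(0.26), 0.287) [-1.34  -0.327  0.034] 0
```

{"name": "move_arm", "arguments": {
  "increments": [
    [[0, -0.04, -0.05, 0, 0, 0, 0], [0, -0.08, -0.085, 0, 0, 0, 0], [0, -0.12, -0.115, 0, 0, 0, 0], [0, -0.16, -0.145, 0, 0, 0, 0], [0, -0.21, -0.178, 0, 0, 0, 0], [0, -0.265, -0.213, 0, 0, 0, 0], [0, -0.33, -0.246, 0, 0, 0, 0], [0, -0.388, -0.276, 0, 0, 0, 0]]
  ]
}}

```text
time: 9.27
tool_pos: [0.5341, 0.3038, 0.2929]
ee_rot: [3.141, -0.0, 0.524]
wrist_force: [1.6, -0.5, -0.3]
width: 0.0003
```

{"name": "move_arm", "arguments": {
  "increments": [
    [[0, -0.06, -0.025, 0, 0, 0, 0], [0, -0.13, -0.05, 0, 0, 0, 0], [0, -0.2, -0.07, 0, 0, 0, 0], [0, -0.265, -0.086, 0, 0, 0, 0], [0, -0.33, -0.098, 0, 0, 0, 0], [0, -0.4, -0.108, 0, 0, 0, 0], [0, -0.47, -0.113, 0, 0, 0, 0], [0, -0.54, -0.116, 0, 0, 0, 0]]
  ]
}}

```text
time: 9.93
tool_pos: [0.4818, 0.2863, 0.2926]
ee_rot: [3.141, -0.0, 0.524]
wrist_force: [1.8, -0.4, -0.8]
width: 0.0005
```

```bash
python3 - <<'E'
from h import *
c=np.array([.547,.171]);L=[]
for a in (120,126,132,136,138,140): L.append((*(c+.133*np.array([np.cos(np.radians(a)),np.sin(np.radians(a))])).round(4),.287))
plan(*L)
p,d=robot.snapshot("top"); p=cv2.resize(p[140:270,180:310],None,fx=4.5,fy=4.5,interpolation=cv2.INTER_CUBIC)
cv2.imwrite(f"pics/top4.png",p[:,:,::-1])
E
```

```text
now 9.93 [0.4818 0.2863 0.2926] [ 3.141 -0.     0.524] [ 1.8 -0.4 -0.8] [ 0.44  0.16  1.52 -0.    1.47  1.48] 0.001
(np.float64(0.4805), np.float64(0.2862), 0.287) [-0.012 -0.005  0.056] 0
(np.float64(0.4688), np.float64(0.2786), 0.287) [-0.151  0.002  0.056] 0
(np.float64(0.458), np.float64(0.2698), 0.287) [-0.289  0.024  0.056] 0
(np.float64(0.4513), np.float64(0.2634), 0.287) [-0.379  0.046  0.056] 0
(np.float64(0.4482), np.float64(0.26), 0.287) [-0.422  0.06   0.056] 0
(np.float64(0.4451), np.float64(0.2565), 0.287) [-0.467  0.075  0.056] 0
```

View pics/top4.png

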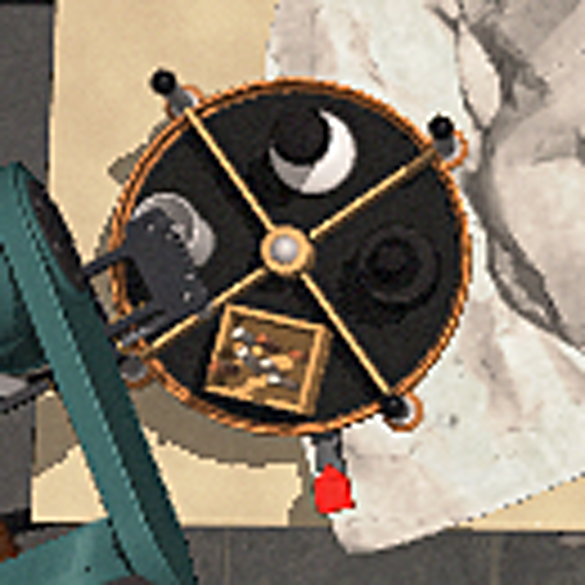

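```bash
python3 - <<'E'
from h import *
def f(u,v,z): return px2w("top",180+(u+.5)/4.5-.5,140+(v+.5)/4.5-.5,z)
c=np.array([.547,.171])
for n,q in dict(a=f(163,82,.131),b=f(442,127,.131),c=f(397,405,.131),ptr=f(333,490,.058),ptip=f(331,463,.058),sug=f(267,355,.12)).items():
    d=q[:2]-c; print(n,q.round(4),np.hypot(*d).round(4),np.degrees(np.arctan2(d[1],d[0])))
E
```

```text
a [0.653  0.2506 0.131 ] 0.1325 36.913599802944496
b [0.6263 0.065  0.131 ] 0.1323 -53.1970827564694
c [0.4417 0.0895 0.131 ] 0.1332 -142.25659133152428
ptr [0.3867 0.1379 0.058 ] 0.1637 -168.33349876312488
ptip [0.405  0.1399 0.058 ] 0.1454 -167.63505973431958
sug [0.4736 0.1768 0.12  ] 0.0736 175.47192657007918
```

{"name": "move_arm", "arguments": {
  "increments": [
    [[0, -0.05, 0.0, 0, 0, 0, 0], [0, -0.1, 0.0, 0, 0, 0, 0], [0, -0.15, 0.002, 0, 0, 0, 0], [0, -0.2, 0.01, 0, 0, 0, 0], [0, -0.25, 0.018, 0, 0, 0, 0], [0, -0.3, 0.027, 0, 0, 0, 0], [0, -0.35, 0.038, 0, 0, 0, 0], [0, -0.35, 0.038, 0, 0, 0, 0]]
  ]
}}

```text
time: 10.65
tool_pos: [0.4531, 0.2654, 0.2926]
ee_rot: [-3.141, 0.001, 0.523]
wrist_force: [-0.9, 0.1, -0.7]
width: 0.0005
```

```bash
python3 - <<'E'
from h import *
plan()
p,d=robot.snapshot("top"); p=cv2.resize(p[140:270,180:310],None,fx=4.5,fy=4.5,interpolation=cv2.INTER_CUBIC)
cv2.imwrite(f"pics/top5.png",p[:,:,::-1])
E
```

```text
now 10.65 [0.4531 0.2654 0.2926] [-3.141e+00  1.000e-03  5.230e-01] [-0.9  0.1 -0.7] [0.42 0.08 1.6  0.   1.46 1.47] 0.001
```

View pics/top5.png

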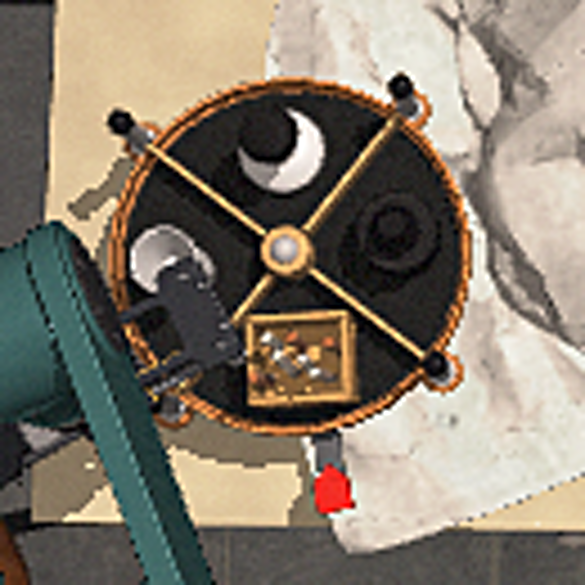

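```bash
python3 - <<'E'
from h import *
def f(u,v,z): return px2w("top",180+(u+.5)/4.5-.5,140+(v+.5)/4.5-.5,z)
c=np.array([.547,.171])
def pr(n,q):
    d=q[:2]-c; print(n,q.round(4),np.hypot(*d).round(4),np.degrees(np.arctan2(d[1],d[0])).round(2))
for q in ((120,122),(401,86),(438,367)): pr("post",f(*q,.131))
for z in(.09,.11,.13):
    C=np.array([f(*q,z) for q in((248,316),(352,311),(355,404),(250,407))]); m=C.mean(0); pr("sug%g"%z,m)
    print([np.linalg.norm(C[i]-C[i-1]).round(4) for i in range(4)]); a=np.radians(-168.2); d=m[:2]-c; print("lateral",-np.sin(a)*d[0]+np.cos(a)*d[1])
d=robot.snapshot("top")[1]; print(1/1, d[140+311//4+1-10:140+95:3,180+60])
E
```

```text
post [0.6254 0.2777 0.131 ] 0.1325 53.69
post [0.6534 0.093  0.131 ] 0.132 -36.25
post [0.4669 0.0635 0.131 ] 0.1341 -126.67
sug0.09 [0.4734 0.1583 0.09  ] 0.0747 -170.22
[np.float64(0.0614), np.float64(0.0701), np.float64(0.0628), np.float64(0.0703)]
lateral -0.0026304479139474465
sug0.11 [0.4719 0.1556 0.11  ] 0.0767 -168.39
[np.float64(0.0605), np.float64(0.069), np.float64(0.0619), np.float64(0.0693)]
lateral -0.00025616663211378357
sug0.13 [0.4704 0.1528 0.13  ] 0.0787 -166.66
[np.float64(0.0596), np.float64(0.068), np.float64(0.061), np.float64(0.0682)]
lateral 0.0021181146497198343
1.0 [1.3773985 1.3265262 1.2901065 1.3195812 1.3713559 1.3505379 1.3679582
 1.3202193 1.3724735]
```

{"name": "move_arm", "arguments": {
  "increments": [
    [[0, 0.06, -0.02, 0, 0, 0, 0], [0, 0.12, -0.04, 0, 0, 0, 0], [0, 0.12, -0.04, 0, 0, 0, 0], [0, 0.12, -0.04, -0.3, 0, 0, 0], [0, 0.12, -0.04, -0.6, 0, 0, 0], [0, 0.12, -0.04, -1, 0, 0, 0], [0, 0.12, -0.04, -1, 0, 0, 0]]
  ]
}}

```text
time: 11.33
tool_pos: [0.4633, 0.2762, 0.4016]
ee_rot: [3.14, -0.015, 0.524]
wrist_force: [0.7, -0.1, 1.1]
width: 0.0003
```

{"name": "move_arm", "arguments": {
  "increments": [
    [[0, 0, -0.3, 0, 0, 0, 0], [0, 0, -0.6, 0, 0, 0, 0], [0, -0.2, -1, 0, 0, 0, 0], [0, -0.3, -1, 0, 0, 0, 0], [0, -0.3, -1, 0, 0, 0, 0]]
  ]
}}

```text
time: 11.75
tool_pos: [0.3842, 0.3481, 0.3928]
ee_rot: [-3.142, 0.001, 0.528]
wrist_force: [0.6, -0.7, 0.2]
width: 0.0007
```

```bash
python3 - <<'E'
from h import *
plan()
p,d=robot.snapshot("top"); p=cv2.resize(p[140:270,180:310],None,fx=4.5,fy=4.5,interpolation=cv2.INTER_CUBIC)
cv2.imwrite(f"pics/top6.png",p[:,:,::-1])
p,d=robot.snapshot("scene");cv2.imwrite(f"pics/scene6.png",cv2.resize(p[200:330,190:380],None,fx=4,fy=4,interpolation=cv2.INTER_CUBIC)[:,:,::-1])
E
```

```text
now 11.75 [0.3842 0.3481 0.3928] [-3.142e+00  1.000e-03  5.280e-01] [ 0.6 -0.7  0.2] [0.63 0.02 1.46 0.   1.66 1.67] 0.001
```

View pics/top6.png

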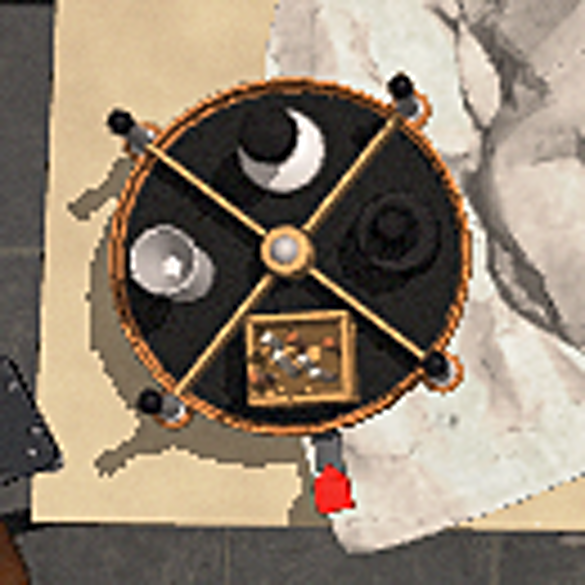

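View pics/scene6.png

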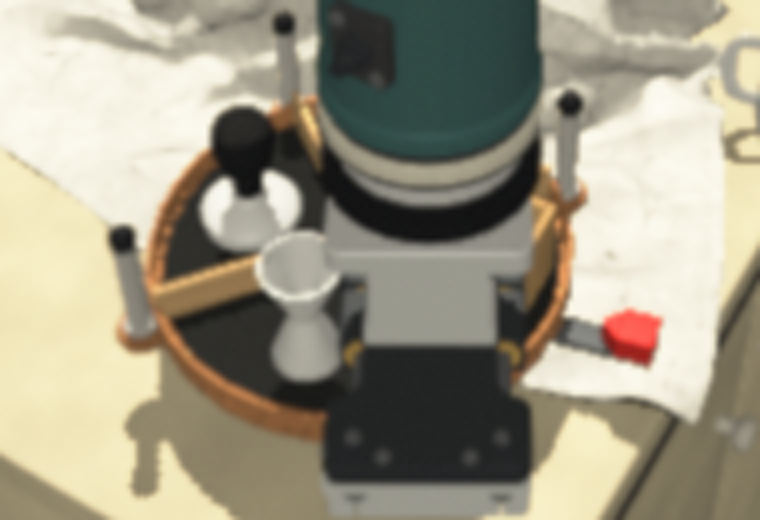

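```bash
python3 -c "
from bench import robot
print(robot.close_job())"
```

```text
the job is handed in; nothing more can be done
None
```

The sugar box now faces the red pointer, and I handed the job in at about 12 s of the 64 s allowed. I turned the carousel about 120° anticlockwise with the closed fingertips, in two pushes on two posts at its left side. I then lifted the fingers clear and gripped nothing.

- **Alignment:** my last top-view measurement puts the sugar box centre about 77 mm from the axis. It lies within about 3 mm sideways of the pointer line; 15 mm is allowed.
- **At rest:** pictures taken before and after backing away show the carousel in the same position. All four things on it look upright in the top view. In the last scene view the arm hid part of the deck, so only the tamper and jigger could be checked there.
- **Force:** wrist force readings at the end of each move stayed around 1–2.5 N. I did not read the force between those points.
- **Disagreement:** by the posts, the compartment's middle stops about 3° short of the pointer, roughly 4 mm at the box. The box itself sits about 3° off the compartment's middle, so it ends up on the line. Either reading is inside the tolerance.
- **Not checked:** I did not measure the cup lid, timer and brush again, but the arm only passed well above that side.

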